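Turn the fish scaler handle-down in its slanted holder

TASK

One of the two tools in the slanted twin holder, the fish scaler, has been put away wrong way round, with its toothed head down in the cup. Pull it right out, turn it end for end and put it back handle-down in the cup it came from, its handle end home at the bottom of the cup and its head sticking up and out, lying in its cradle. Let go of it, leave the other tool (already handle-down) in its cup, and leave the things lying around where they are.

Things in the scene. Friction and masses are not known exactly. Their poses are not given: they have to be found in the camera images.
- scaler: Fish scaler, 200 mm long, 0.14 to 0.28 kg: round wooden handle 28 mm thick, 130 mm long, then a flat steel head 70 long, 36 wide, 12 mm thick with toothed ridges. Origin on the long axis at mid-length (on the handle, within 12 mm of the centre of mass); x axis towards the head, y across the head's width. Starts head-down in a bay: head tip on the cup floor, long axis on the bay's x axis.
- scaler_butt (a point): Centre of the scaler's free handle end, 100 mm from its origin along -x.
- scaler_head (a point): Centre of the tip of the scaler's toothed head, 100 mm from its origin along +x.
- caddy: Dark wooden base board of the twin holder, 200 x 270 x 30 mm, fixed to the table. Origin: centre of its underside; z up. bay_left is at x = -60, y = +75, z = 65 mm and bay_right at x = -60, y = -75, z = 65 mm of it, their mouths facing its +x. Each bay is a steel cup slanted 25 degrees above level with a cradle of two wires running on out of its mouth.
- bay_left: Bay at the holder's +y. Origin: centre of the cup's floor, on the line of a seated handle's axis, 65 mm above the table. x: along the tool's line, from the floor out of the mouth, rising 25 degrees, away from the robot; y level, across; z square to the line, upwards. Cup: 55 mm deep, inside 48 mm wide (y -24 to 24) and reaching to 25.5 mm above the x axis; walls 3 mm.
- bay_left_mouth (a point): Point on bay_left's x axis at the cup's mouth, 55 mm from its origin. The cup is closed all round up to here; beyond it there is only the wire cradle below the tool, so the tool is free to be gripped from above there.
- bay_left_wires (a point): Point on bay_left's x axis over the ends of the cradle wires, 165 mm from its origin. The two wires run from the cup's floor to here: 5 mm thick, centres at y = +7 and -7 mm, 14.9 mm below the x axis. A 28 mm handle lies in the groove between them, its axis on the x axis. Two thin legs hold them up at x = 155 mm.
- bay_right: Bay at the holder's -y, 150 mm from bay_left: same build, same sizes and same axes (origin at the centre of the cup's floor, x out of the mouth).
- bay_right_mouth (a point): As bay_left_mouth, for bay_right.
- bay_right_wires (a point): As bay_left_wires, for bay_right.
- priest: Fish priest (short club), the other tool, standing handle-down in the other bay: wooden handle 28 mm in diameter and 170 mm long, then a steel head 36 mm in diameter and 40 mm long; 0.25 kg. Origin on its axis, 100 mm from the handle end; x axis towards its head. It is to stay there.
- pliers: Bystander: titanium long-nose pliers lying flat, about 170 mm long, 50 mm wide and 12 mm thick, jaws towards their x axis. Origin at mid-length on the table.
- reel_cap: Bystander: black nylon reel cap, a disc 64 mm in diameter with a finger bar across its top, 28 mm high. Origin at the centre of its underside.
- rod_peg: Bystander: stainless rod-rack peg standing on its 56 mm flange, 94 mm high. Origin at the centre of its underside.

How it is judged:
On the way:
1. the scaler is pulled right out: both its ends are more than 90 mm from the floors of both cups (distance between each of scaler_head, scaler_butt and bay_left above 0.09 m and distance between each of scaler_head, scaler_butt and bay_right above 0.09 m), for 0.1 s.
At the end, for the whole second after the job is handed in: Scaler at rest in a cup, handle end down: that end within 20 mm of the cup floor along the bay's line and 30 mm of its centre, long axis within 15 degrees of the bay's line, head up. Priest within 20 mm, pliers, reel cap and rod peg within 30 mm of their starts (((x of scaler_butt in the frame of bay_left below 0.02 m and distance between scaler_butt and bay_left below 0.03 m and angle between the x axis of scaler and the x axis of bay_left, either way round below 0.26 rad) or (x of scaler_butt in the frame of bay_right below 0.02 m and distance between scaler_butt and bay_right below 0.03 m and angle between the x axis of scaler and the x axis of bay_right, either way round below 0.26 rad)) and angle between scaler's own x axis and vertical below 1.4 rad and linear speed of scaler below 0.02 m/s and angular speed of scaler below 0.2 rad/s and distance of priest from where it was at the start of the episode below 0.02 m and distance of each of pliers, reel_cap, rod_peg from where it was at the start of the episode below 0.03 m); the robot touches nothing.
It fails at once if the other tool is pulled out or knocked from its cup (distance of priest from where it was at the start of the episode above 0.04 m).
It fails at once if a bystander is knocked away (distance of any of pliers, reel_cap, rod_peg from where it was at the start of the episode above 0.05 m).
It also fails if it takes over 45 s, if anything falls off the work surface, if the arm or the gripper's body presses on something with over 40 N, if the wrist force passes 120 N, or if a joint passes its speed limit or range.

ROBOT

A 6-joint arm with a two-finger parallel gripper is mounted at the origin on the work surface. World frame = base frame: x ahead of the robot, y to its left, z up, the work surface at z = 0. Lengths are in m, angles in rad, forces in N, time in s.
With the tool pointing down it reaches from about 0.35 to 0.775 m from the base axis. Payload 5.5 kg.
Tool frame: the origin (TCP) lies midway between the tips of the shut fingers; the grasp point (between the pads) lies 19 mm behind it; z points along the fingers, y is the direction in which the jaws open and shut (so a half turn about z gives the same grasp; the last joint's range is limited). The gripper opens to 85 mm and grips with 20 to 120 N. Pads are 22 mm wide; open, the fingers measure 114 mm over their backs; the gripper's body (76 mm by 85 mm) begins 54 mm behind the grasp point. The pads swing forward as they close: fully open they stand 13 mm farther back than shut.
Start: joints at [-1.269, 0.313, 0.046, 1.304, 0, 1.431], TCP at [0.246, -0.52, 0.231] pointing down, gripper open.
Joint ranges: [-2.76, 2.76], [-0.86, 1.69], [-1.03, 1.26], [-2.2, 2.34], [-1.47, 1.5], [-3.14, 3.14]. Speed limits (rad/s): [2.57, 2.57, 3.14, 3.14, 3.14, 3.14].

INTERFACE

Orientations are given as a unit quaternion [x, y, z, w].
In Python, from plant import manip gives the robot as it stands.
- The arm moves only by the shell command python3 -m jog 'ROWS' [FORCE]. ROWS is a JSON object of lists of equal length, an entry for each row: "angular": the turn, a rotation vector about the tool's x, y, z as a fraction of full scale, a list of three; "translation": the shift along the tool's x, y, z as a fraction of full scale, a list of three; "claw": the opening, from 0 (shut) to 1 (fully open). In form: {"angular": [[wx, wy, wz], ...], "translation": [[dx, dy, dz], ...], "claw": [claw, ...]}. A call has 1 to 20 rows; each row shifts and turns the commanded pose from where the row before left it, along the tool's axes as they then stand; what a row does not reach is not made up. Full scale, the value 1, is 0.04 m for a shift and 0.1 rad for a turn. A row lasts 1/12 s, in which the tool goes at most 41.7 mm and 7.16 degrees, less where a joint would pass 70% of its speed; a pose out of reach is approached as far as the arm can. A call with a number of a shift or a turn outside -1 to 1 is refused whole. A call with a gripper value outside its range is refused whole. The fingers move at their own pace and stop on an object; FORCE is the grip in N (left out, the last holds). Time passes only in rows, so rows that do not move let the fingers close. It gives the time, the measured TCP pose, the force and the opening at its end, in the units of the state.
- manip.sense(): the state, without advancing time (a new reading comes with each control period).
- manip.read_camera(name): name is "scene" or "top" or "wrist"; returns a dict with "color" (480x640x3 uint8, red, green, blue), "fov_y" (degrees; the focal length in pixels is half the picture's height over the tangent of half this angle, whatever the lens; pixels are square), "cx", "cy" (the principal point, pixels), "distortion" ([k1, k2, p1, p2, k3] as OpenCV has them; the pictures are not rectified), "R" (3x3) and "t" (3): a world point X has camera coordinates R X + t; the wrist camera has in their place "hand_eye" (4x4, takes a point from camera to tool coordinates, whose origin is the TCP and whose axes are the flange's). Camera axes: x right, y down, z forward; pixel columns grow to the right and rows downward; lengths in m; the calibration is good to about 2 mm. A picture is of the moment at which its call begins: read the wrist's pose just before it. There is no depth.
- manip.hand_in(): hands the job in, once; it reports no verdict.
The state is a dict: "clock": time; "joint_pos": joint angles; "joint_vel": joint speeds; "joint_efforts": joint torques, N m; "tool_pos": TCP position; "eef_rot": TCP orientation; "force": force on the tool from outside, world axes, zero at the start; "wrist_torque": the same for the moment, N m; "width": finger opening in m.
Only numpy, scipy, OpenCV 4.12 (cv2) and the standard library are available. Lean on these libraries where they do the work, as an engineer would, in place of code of your own. Each camera call takes 0.05 s, during which the arm holds its last target.

## Working session

There is one attempt and no reset: what is moved stays moved. The work goes in short steps, Python scripts to look and compute and a shell command to move; the robot and the scene stay as the last step left them, time stands still between calls to the robot, and variables do not carry over. Pictures are saved under pics/ and viewed, and the job is handed in when it is done.

```bash
ls; mkdir -p pics
python3 - <<'E'
from plant import manip
import cv2,numpy as np
print(manip.sense())
for n in ("scene","top","wrist"):
    d=manip.read_camera(n)
    cv2.imwrite(f"pics/{n}0.png",d["color"][:,:,::-1])
    print(n,{k:(np.array(v).round(4).tolist()) for k,v in d.items() if k!="color"})
E
```

```text
pics
{'clock': 0.0, 'joint_pos': array([-1.26857651e+00,  3.14066657e-01,  4.49629207e-02,  1.30358138e+00,
       -1.89338423e-05,  1.43118266e+00]), 'joint_vel': array([ 0.00089496, -0.00141852, -0.00041156,  0.00117879,  0.00050386,
        0.00016007]), 'joint_efforts': array([-5.12521237e-04, -4.80632579e+01,  2.98530847e+01,  1.93066034e-02,
       -2.83679237e-04, -2.79602475e-06]), 'tool_pos': array([ 0.2456938 , -0.51929885,  0.2303646 ]), 'eef_rot': array([ 9.75696542e-01,  2.19124090e-01, -8.61333554e-05, -9.40507264e-04]), 'force': array([-0.22488273, -0.10149775, -1.32094284]), 'wrist_torque': array([-0.02684718,  0.01038867,  0.01360868]), 'width': 0.08574249032734295}
scene {'fov_y': 47.5334, 'cx': 320.8164, 'cy': 242.0528, 'distortion': [0.059, 0.0, 0.0, 0.0, 0.0], 'R': [[0.1347, 0.9908, -0.0135], [0.8242, -0.1196, -0.5536], [-0.5501, 0.0634, -0.8327]], 't': [-0.0838, -0.3823, 1.5644]}
top {'fov_y': 57.9047, 'cx': 318.65, 'cy': 230.0218, 'distortion': [-0.0482, 0.0, 0.0, 0.0, 0.0], 'R': [[-0.0158, -0.9999, 0.0005], [-0.9829, 0.0154, -0.1836], [0.1836, -0.0034, -0.983]], 't': [0.0239, 0.5583, 0.9126]}
wrist {'fov_y': 61.6851, 'cx': 319.2932, 'cy': 240.2361, 'distortion': [-0.0762, 0.0, 0.0, 0.0, 0.0], 'hand_eye': [[0.0017, -0.9601, -0.2798, 0.0704], [1.0, 0.0015, 0.0012, -0.0012], [-0.0008, -0.2798, 0.9601, -0.1426], [0.0, 0.0, 0.0, 1.0]]}
```

View pics/scene0.png

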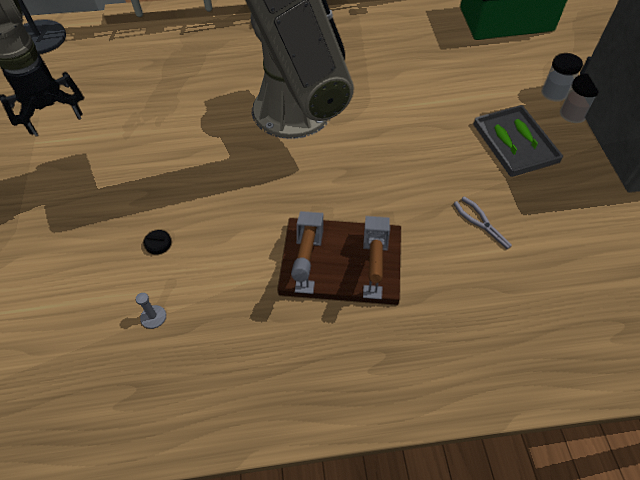

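View pics/top0.png

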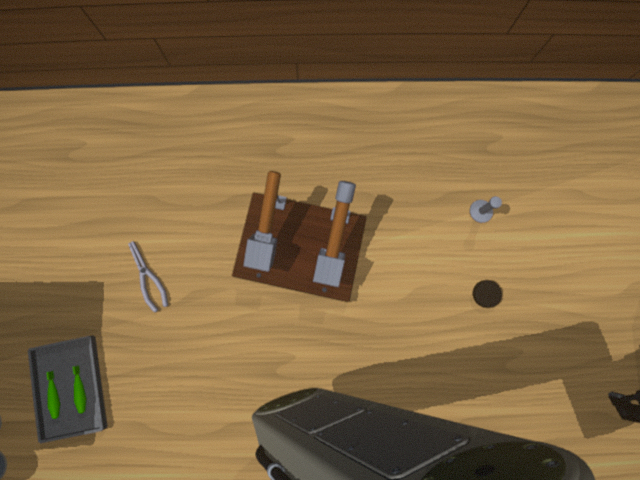

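View pics/wrist0.png

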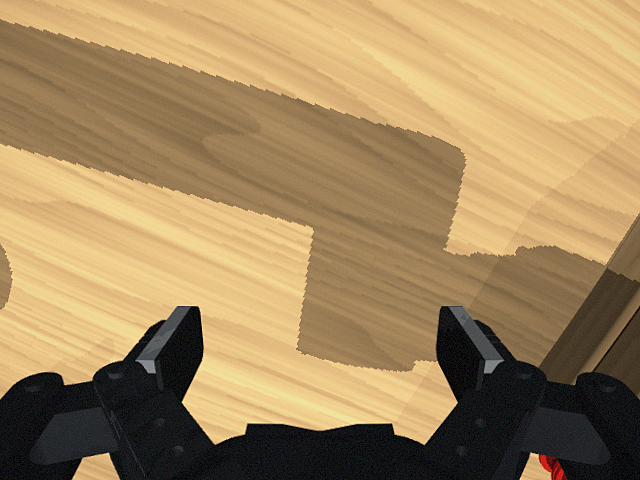

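The scene shows the scaler (plain handle up) in the left bay, at top-view pixels (273,175)–(263,245). The priest is in the right bay, (345,185)–(330,265). The pliers are left at (150,275), and the cap (487,293) and peg (483,210) are right. I'll enlarge the top view to measure.

Run:
```python
import cv2
a=cv2.imread("pics/top0.png")[160:310,220:380]
cv2.imwrite("pics/top0c.png",cv2.resize(a,None,fx=5,fy=4,interpolation=cv2.INTER_CUBIC)[:600] if 0 else cv2.resize(a,None,fx=4,fy=4,interpolation=cv2.INTER_CUBIC))
a=cv2.imread("pics/scene0.png")[200:315,265:420]
cv2.imwrite("pics/scene0c.png",cv2.resize(a,None,fx=5,fy=5,interpolation=cv2.INTER_CUBIC))
```

```text
(no output)
```

View pics/top0c.png

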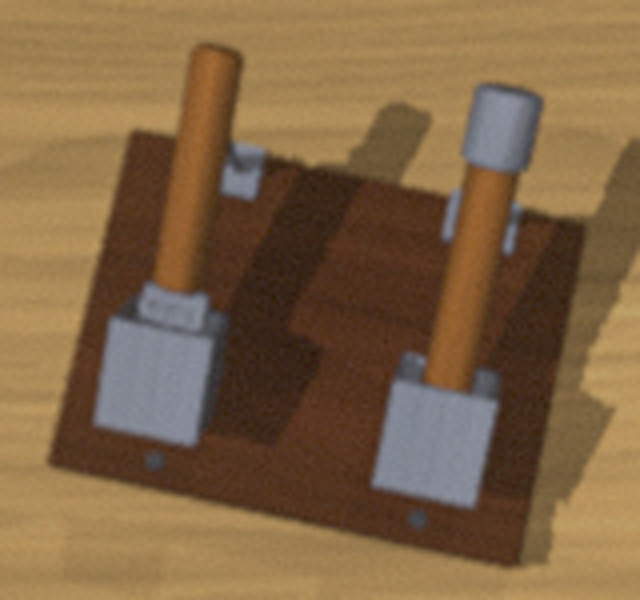

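View pics/scene0c.png

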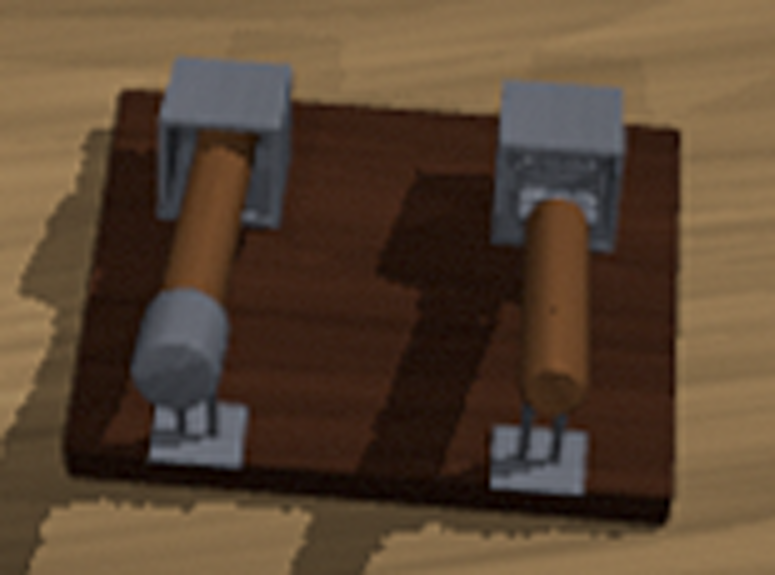

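```bash
cat > h.py <<'E'
import numpy as np,cv2
from scipy.spatial.transform import Rotation as Ro
from scipy.optimize import least_squares
from plant import manip
def K(d):
    f=240/np.tan(np.radians(d["fov_y"]/2)); return np.array([[f,0,d["cx"]],[0,f,d["cy"]],[0,0,1]])
def proj(d,X,R=None,t=None):
    R=np.array(d["R"]) if R is None else R; t=np.array(d["t"]) if t is None else t
    return cv2.projectPoints(np.atleast_2d(np.array(X,float)),cv2.Rodrigues(R)[0],t,K(d),np.array(d["distortion"]))[0][:,0]
def wristRt(d,s):
    T=np.eye(4);T[:3,:3]=Ro.from_quat(s["eef_rot"]).as_matrix();T[:3,3]=s["tool_pos"]
    C=np.linalg.inv(T@np.array(d["hand_eye"])); return C[:3,:3],C[:3,3]
def caddyT(p):
    T=np.eye(4);T[:3,:3]=Ro.from_euler('z',p[2]).as_matrix();T[:2,3]=p[:2];return T
def bayT(p,side):
    B=np.eye(4);B[:3,:3]=Ro.from_euler('y',-np.radians(25)).as_matrix();B[:3,3]=[-.06,.075*side,.065]
    return caddyT(p)@B
def ap(T,X): return np.atleast_2d(X)@T[:3,:3].T+T[:3,3]
E
python3 - <<'E'
from h import *
t=manip.read_camera("top");s=manip.read_camera("scene")
C=np.array([[.1,.135,.03],[-.1,.135,.03],[-.1,-.135,.03],[.1,-.135,.03]])
pt=np.array([(135,130),(50,463),(520,566),(585,222)])/4+[220,160]-.4
ps=np.array([(680,128),(120,90),(68,450),(668,497)])/5+[265,200]-.4
Cs=C[[1,2,3,0]]
for w in ((1,1),(1,0),(0,1)):
  f=lambda p:np.r_[w[0]*(proj(t,ap(caddyT(p),C))-pt).ravel(),w[1]*(proj(s,ap(caddyT(p),Cs))-ps).ravel()]
  r=least_squares(f,[.5,0,-.15]);print(r.x.round(4),r.fun.round(1))
  if w==(1,1):p=r.x
B=bayT(p,1)
ax=[[x,0,0] for x in (0,.055,.07,.165,.2)]
print(ap(B,ax).round(4)); print(B[:3,:3].round(3))
print(proj(t,ap(B,ax)).round(1),((proj(t,ap(B,ax))-[220,160])*4).round(0).tolist(),((proj(s,ap(B,ax))-[265,200])*5).round(0).tolist())
np.save("p.npy",p)
E
```

```text
[ 0.53    0.0587 -0.2277] [-1.2 -1.5 -1.2 -0.2 -0.3 -0.1  0.8 -0.5 -0.4 -1.1 -0.9 -1.  -1.9 -0.2
  1.  -0.3]
[ 0.5287  0.0576 -0.2256] [-0.9 -0.9 -0.7  0.5  0.4  0.3  1.2 -0.1 -0.  -0.  -0.  -0.  -0.  -0.
  0.  -0. ]
[ 0.5316  0.0596 -0.2302] [-0.  -0.  -0.  -0.  -0.  -0.   0.  -0.   0.3 -0.5 -0.3 -0.6 -1.5  0.2
  1.4  0.5]
[[0.4885 0.1453 0.065 ]
 [0.5371 0.134  0.0882]
 [0.5503 0.1309 0.0946]
 [0.6342 0.1115 0.1347]
 [0.6651 0.1043 0.1495]]
[[ 0.883  0.226 -0.412]
 [-0.205  0.974  0.095]
 [ 0.423  0.     0.906]]
[[259.  261.7]
 [263.  237.7]
 [264.2 231. ]
 [271.5 187.4]
 [274.3 170.8]] [[156.0, 407.0], [172.0, 311.0], [177.0, 284.0], [206.0, 110.0], [217.0, 43.0]] [[552.0, 138.0], [551.0, 200.0], [551.0, 218.0], [550.0, 339.0], [549.0, 388.0]]
```

```bash
cat >> h.py <<'E'
p=np.load("p.npy"); B=bayT(p,1)
Rg=np.c_[-B[:3,0],B[:3,1],-B[:3,2]]   # grasp orientation (camera towards robot)
Rf=np.c_[B[:3,0],-B[:3,1],-B[:3,2]]   # flipped
def delta(pos,R):
    s=manip.sense();Rc=Ro.from_quat(s["eef_rot"]).as_matrix()
    print("clk",round(s["clock"],2),"pos",s["tool_pos"].round(4),"F",s["force"].round(1),"w",round(s["width"],4),"j",s["joint_pos"].round(2))
    print("bay xyz of grasp pt mm",(1000*B[:3,:3].T@(s["tool_pos"]-.019*Rc[:,2]-B[:3,3])).round(1))
    if R is None:R=Rc
    print("rot units (now)",(Ro.from_matrix(Rc.T@R).as_rotvec()/.1).round(2))
    print("trans units now axes",(Rc.T@(pos-s["tool_pos"])/.04).round(2)," in target axes",(R.T@(pos-s["tool_pos"])/.04).round(2))
def bp(x,y,z,R=None):
    "TCP for grasp point at bay coords (mm)"
    return ap(B,[[x/1e3,y/1e3,z/1e3]])[0]-.019*B[:3,2]
E
python3 -m jog '{"angular":[[0,0,-1],[0,0,-1],[0,0,-1],[0,0,-1],[0,0,-1],[0,0,-1],[0,0,-1],[0,0,-1],[0,0,-1],[0,0,-1],[0,0,-1],[0,0,-1],[0,0,-1],[0,0,-1],[0,0,-1],[0,0,-1],[0,0,-1],[0,0,-1],[0,0,-1],[0,0,-1]],"translation":[[0,0,0],[0,0,0],[0,0,0],[0,0,0],[0,0,0],[0,0,0],[0,0,0],[0,0,0],[0,0,0],[0,0,0],[0,0,-0.2],[0,0,-0.2],[0,0,-0.2],[0,0,-0.2],[0,0,-0.2],[0,0,-0.2],[0,0,-0.2],[0,0,-0.2],[0,0,-0.2],[0,0,-0.2]],"claw":[1,1,1,1,1,1,1,1,1,1,1,1,1,1,1,1,1,1,1,1]}' 40
python3 - <<'E'
from h import *
delta(bp(110,0,110),Rg)
E
```

```text
clock: 1.92
tool_pos: [0.2458, -0.5197, 0.3116]
eef_rot: [0.34, 0.94, 0.0, -0.0]
force: [1.0, 0.4, 0.7]
width: 0.085
clk 1.92 pos [ 0.2458 -0.5197  0.3116] F [1.  0.4 0.7] w 0.085 j [-1.27  0.31  0.23  1.5  -0.   -0.57]
bay xyz of grasp pt mm [  34.  -702.6  277.2]
rot units (now) [-1.02 -4.28 -4.6 ]
trans units now axes [ 4.62 17.34  2.94]  in target axes [-2.1  17.57  4.22]
```

```bash
python3 -m jog '{"angular":[[0,0,0],[0,0,0],[0,0,0],[0,0,0],[0,0,0],[0,0,0],[0,0,0],[0,0,0],[0,0,0],[0,0,0],[0,0,0],[0,0,0],[0,0,0],[0,0,0],[0,0,0],[0,0,0],[0,0,0],[0,0,0],[0,0,0],[0,0,0]],"translation":[[0.23,0.87,0],[0.23,0.87,0],[0.23,0.87,0],[0.23,0.87,0],[0.23,0.87,0],[0.23,0.87,0],[0.23,0.87,0],[0.23,0.87,0],[0.23,0.87,0],[0.23,0.87,0],[0.23,0.87,0],[0.23,0.87,0],[0.23,0.87,0],[0.23,0.87,0],[0.23,0.87,0],[0.23,0.87,0],[0.23,0.87,0],[0.23,0.87,0],[0.23,0.87,0],[0.23,0.87,0]],"claw":[1,1,1,1,1,1,1,1,1,1,1,1,1,1,1,1,1,1,1,1]}'
python3 - <<'E'
from h import *
delta(bp(110,0,110),Rg)
E
```

```text
clock: 3.58
tool_pos: [0.5538, 0.133, 0.3112]
eef_rot: [0.343, 0.939, -0.0, 0.0]
force: [0.4, -0.3, -0.6]
width: 0.0853
clk 3.58 pos [0.5538 0.133  0.3112] F [ 0.4 -0.3 -0.6] w 0.0853 j [ 0.09  0.3   0.22  1.49 -0.    0.79]
bay xyz of grasp pt mm [172.2   2.8 212.3]
rot units (now) [-1.03 -4.28 -4.64]
trans units now axes [ 0.08 -0.12  2.93]  in target axes [ 1.36 -0.07  2.6 ]
```

```bash
python3 -m jog '{"angular":[[-0.13,-0.535,-0.58],[-0.13,-0.535,-0.58],[-0.13,-0.535,-0.58],[-0.13,-0.535,-0.58],[-0.13,-0.535,-0.58],[-0.13,-0.535,-0.58],[-0.13,-0.535,-0.58],[-0.13,-0.535,-0.58],[0,0,0],[0,0,0],[0,0,0],[0,0,0],[0,0,0]],"translation":[[0,0,0],[0,0,0],[0,0,0],[0,0,0],[0,0,0],[0,0,0],[0,0,0],[0,0,0],[0.34,-0.02,0.65],[0.34,-0.02,0.65],[0.34,-0.02,0.65],[0.34,-0.02,0.65],[0,0,0]],"claw":[1,1,1,1,1,1,1,1,1,1,1,1,1]}'
python3 - <<'E'
from h import *
delta(bp(110,0,0),Rg)
s=manip.sense();d=manip.read_camera("wrist")
R,t=wristRt(d,s)
im=d["color"][:,:,::-1].copy()
cv2.imwrite("pics/w1.png",im)
print(proj(d,ap(B,[[x,0,0] for x in (.055,.07,.11,.165,.2)]),R,t).round(0).tolist())
E
```

```text
clock: 4.67
tool_pos: [0.5419, 0.1284, 0.1865]
eef_rot: [0.111, 0.971, -0.026, 0.209]
force: [-1.2, 0.7, -1.1]
width: 0.0851
clk 4.67 pos [0.5419 0.1284 0.1865] F [-1.2  0.7 -1.1] w 0.0851 j [ 0.18  0.02 -0.52  0.64 -0.17  0.37]
bay xyz of grasp pt mm [102.2  -4.3 105.5]
rot units (now) [-0.03 -0.12  0.01]
trans units now axes [-0.23  0.12  2.64]  in target axes [-0.2   0.11  2.64]
[[327.0, 171.0], [326.0, 197.0], [326.0, 263.0], [325.0, 343.0], [325.0, 389.0]]
```

View pics/w1.png

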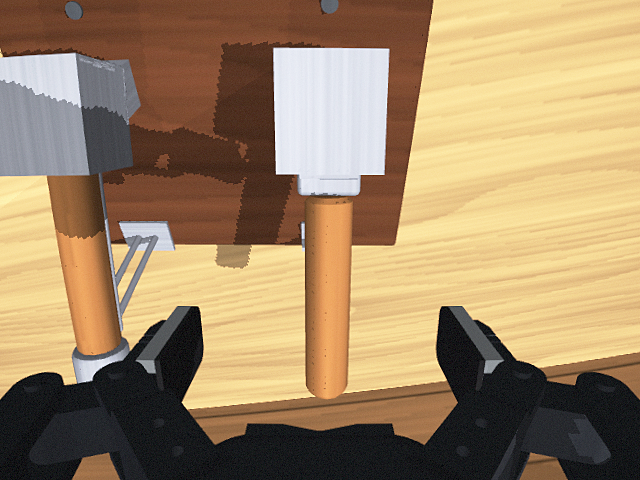

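The wrist view confirms the model: the handle axis is at column 328 (predicted 326), the head/handle joint at row 197 (predicted 197), and the butt near row 395. I'll descend and grip.

```bash
python3 -m jog '{"angular":[[-0.03,-0.12,0],[0,0,0],[0,0,0],[0,0,0],[0,0,0],[0,0,0],[0,0,0],[0,0,0]],"translation":[[0,0,0],[-0.04,0.03,0.5],[-0.04,0.03,0.5],[-0.04,0.03,0.5],[-0.04,0.03,0.5],[-0.04,0.03,0.4],[0,0,0.24],[0,0,0]],"claw":[1,1,1,1,1,1,1,1]}'
python3 - <<'E'
from h import *
delta(bp(110,0,0),Rg)
E
```

```text
clock: 5.38
tool_pos: [0.6019, 0.1234, 0.1026]
eef_rot: [0.111, 0.969, -0.023, 0.222]
force: [-0.0, -0.5, 0.3]
width: 0.0856
clk 5.38 pos [0.6019 0.1234 0.1026] F [-0.  -0.5  0.3] w 0.0856 j [ 0.15  0.19 -0.57  0.39 -0.16  0.34]
bay xyz of grasp pt mm [120.2   4.2   4.3]
rot units (now) [ 0.04  0.13 -0.01]
trans units now axes [ 0.26 -0.11  0.1 ]  in target axes [ 0.26 -0.11  0.11]
```

```bash
python3 -m jog '{"angular":[[0.04,0.12,0],[0,0,0],[0,0,0],[0,0,0]],"translation":[[0.13,-0.04,0.05],[0.1,-0.04,0.05],[0,0,0],[0,0,0]],"claw":[1,1,1,1]}'
python3 - <<'E'
from h import *
delta(bp(110,0,0),Rg)
E
```

```text
clock: 5.72
tool_pos: [0.5931, 0.1221, 0.0955]
eef_rot: [0.111, 0.97, -0.025, 0.215]
force: [-0.6, -0.4, -0.2]
width: 0.0852
clk 5.72 pos [0.5931 0.1221 0.0955] F [-0.6 -0.4 -0.2] w 0.0852 j [ 0.15  0.19 -0.58  0.39 -0.16  0.34]
bay xyz of grasp pt mm [110.    1.    1.3]
rot units (now) [ 0.    0.01 -0.01]
trans units now axes [ 0.   -0.03  0.03]  in target axes [ 0.   -0.03  0.03]
```

Well placed; closing at about 60 N.

```bash
python3 -m jog '{"angular":[[0,0,0],[0,0,0],[0,0,0],[0,0,0],[0,0,0],[0,0,0],[0,0,0],[0,0,0],[0,0,0],[0,0,0]],"translation":[[0,0,0],[0,0,0],[0,0,0],[0,0,0],[0,0,0],[0,0,0],[0,0,0],[0,0,0],[0,0,0],[0,0,0]],"claw":[0,0,0,0,0,0,0,0,0,0]}' 60
python3 - <<'E'
from h import *
delta(bp(110,0,0),Rg)
E
```

```text
clock: 6.55
tool_pos: [0.5932, 0.1213, 0.0952]
eef_rot: [0.112, 0.97, -0.025, 0.215]
force: [-3.9, -2.2, 5.5]
width: 0.0263
clk 6.55 pos [0.5932 0.1213 0.0952] F [-3.9 -2.2  5.5] w 0.0263 j [ 0.15  0.19 -0.58  0.39 -0.16  0.34]
bay xyz of grasp pt mm [110.1   0.4   1. ]
rot units (now) [-0.02  0.01 -0.01]
trans units now axes [ 0.   -0.01  0.02]  in target axes [ 0.   -0.01  0.02]
```

```bash
python3 -m jog '{"angular":[[0,0,0],[0,0,0],[0,0,0],[0,0,0],[0,0,0],[0,0,0],[0,0,0],[0,0,0],[0,0,0]],"translation":[[0,0,-0.08],[-0.3,0,0],[-0.45,0,0],[-0.45,0,0],[-0.45,0,0],[-0.45,0,0],[-0.45,0,0],[-0.4,0,0],[0,0,0]],"claw":[0,0,0,0,0,0,0,0,0]}'
python3 - <<'E'
from h import *
delta(bp(230,0,70),Rg)
s=manip.sense();d=manip.read_camera("wrist")
cv2.imwrite("pics/w2.png",d["color"][:,:,::-1])
R,t=wristRt(d,s)
print(proj(d,ap(B,[[x,0,0] for x in (.055,.07,.11,.165,.2)]),R,t).round(0).tolist())
E
```

```text
clock: 7.3
tool_pos: [0.6996, 0.0975, 0.1494]
eef_rot: [0.112, 0.969, -0.024, 0.217]
force: [0.9, -0.2, -0.4]
width: 0.0259
clk 7.3 pos [0.6996 0.0975 0.1494] F [ 0.9 -0.2 -0.4] w 0.0259 j [ 0.08  0.3  -0.28  0.56 -0.13  0.28]
bay xyz of grasp pt mm [231.8   1.1   4. ]
rot units (now) [ 0.01  0.04 -0.02]
trans units now axes [ 0.04 -0.03 -1.65]  in target axes [ 0.05 -0.03 -1.65]
[[313.0, -252.0], [313.0, -203.0], [313.0, -54.0], [314.0, 142.0], [314.0, 249.0]]
```

View pics/w2.png

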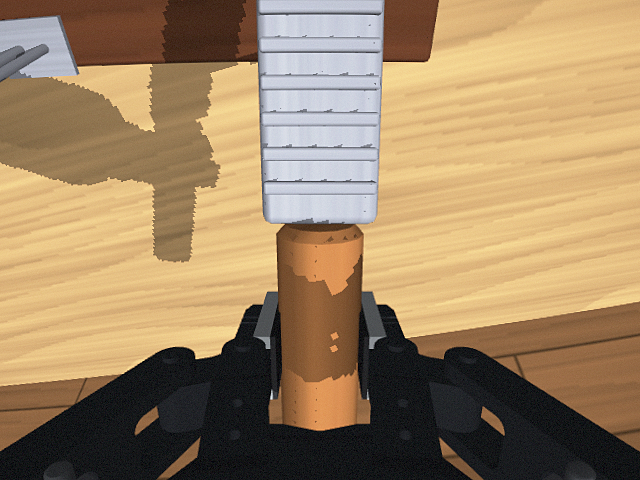

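The pull was clean and the scaler lies straight in the jaws: head at columns 260–380, handle centred at column 320. Next I lift and flip.

```bash
python3 -m jog '{"angular":[[0,0,0],[0,0,0],[0,0,0],[0,0,0],[0,0,-0.5],[0,0,-1],[0,0,-1],[0,0,-1],[0,0,-1],[0,0,-1],[0,0,-1],[0,0,-1],[0,0,-1],[0,0,-1],[0,0,-1],[0,0,-1],[0,0,-1],[0,0,-1],[0,0,-1],[0,0,-1]],"translation":[[0,0,-0.42],[0,0,-0.42],[0,0,-0.42],[0,0,-0.4],[0,0,0],[0,0,0],[0,0,0],[0,0,0],[0,0,0],[0,0,0],[0,0,0],[0,0,0],[0,0,0],[0,0,0],[0,0,0],[0,0,0],[0,0,0],[0,0,0],[0,0,0],[0,0,0]],"claw":[0,0,0,0,0,0,0,0,0,0,0,0,0,0,0,0,0,0,0,0]}'
python3 - <<'E'
from h import *
delta(bp(230,0,70),Rf)
E
```

```text
clock: 9.02
tool_pos: [0.6668, 0.1048, 0.2059]
eef_rot: [-0.602, 0.769, -0.167, 0.135]
force: [-0.4, 0.6, -2.7]
width: 0.0261
clk 9.02 pos [0.6668 0.1048 0.2059] F [-0.4  0.6 -2.7] w 0.0261 j [ 0.1   0.21 -0.26  0.69 -0.13 -1.26]
bay xyz of grasp pt mm [225.3   0.9  69.4]
rot units (now) [  0.03   0.02 -15.86]
trans units now axes [ 0.02 -0.12 -0.01]  in target axes [ 0.12  0.02 -0.01]
```

```bash
python3 -m jog '{"angular":[[0,0,-1],[0,0,-1],[0,0,-1],[0,0,-1],[0,0,-1],[0,0,-1],[0,0,-1],[0,0,-1],[0,0,-1],[0,0,-1],[0,0,-1],[0,0,-1],[0,0,-1],[0,0,-1],[0,0,-1],[0,0,-0.4],[0,0,0],[0,0,0]],"translation":[[0,0,0],[0,0,0],[0,0,0],[0,0,0],[0,0,0],[0,0,0],[0,0,0],[0,0,0],[0,0,0],[0,0,0],[0,0,0],[0,0,0],[0,0,0],[0,0,0],[0,0,0],[0,0,0],[0,0,0],[0,0,0]],"claw":[0,0,0,0,0,0,0,0,0,0,0,0,0,0,0,0,0,0]}'
python3 - <<'E'
from h import *
delta(bp(200,0,0),Rf)
s=manip.sense();d=manip.read_camera("scene")
im=d["color"][180:330,240:440,::-1]
cv2.imwrite("pics/s3.png",cv2.resize(im,None,fx=4,fy=4,interpolation=cv2.INTER_CUBIC))
d=manip.read_camera("wrist")
cv2.imwrite("pics/w3.png",d["color"][:,:,::-1])
E
```

```text
clock: 10.52
tool_pos: [0.6674, 0.1047, 0.2064]
eef_rot: [0.967, -0.137, 0.214, 0.019]
force: [-0.6, 0.4, -1.9]
width: 0.0263
clk 10.52 pos [0.6674 0.1047 0.2064] F [-0.6  0.4 -1.9] w 0.0263 j [ 0.1   0.21 -0.25  0.69 -0.13 -2.79]
bay xyz of grasp pt mm [226.    0.9  69.6]
rot units (now) [ 0.01  0.02 -0.53]
trans units now axes [-0.64  0.05  1.74]  in target axes [-0.65  0.02  1.74]
```

View pics/s3.png

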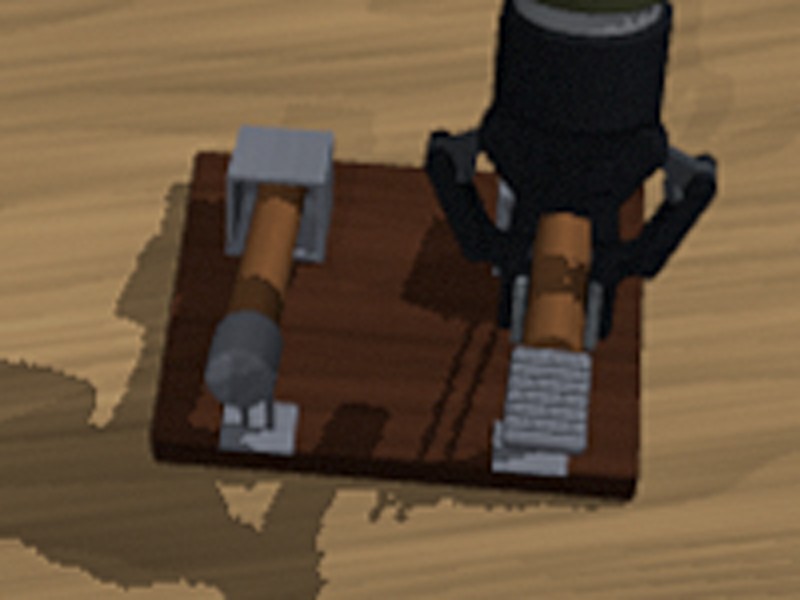

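View pics/w3.png

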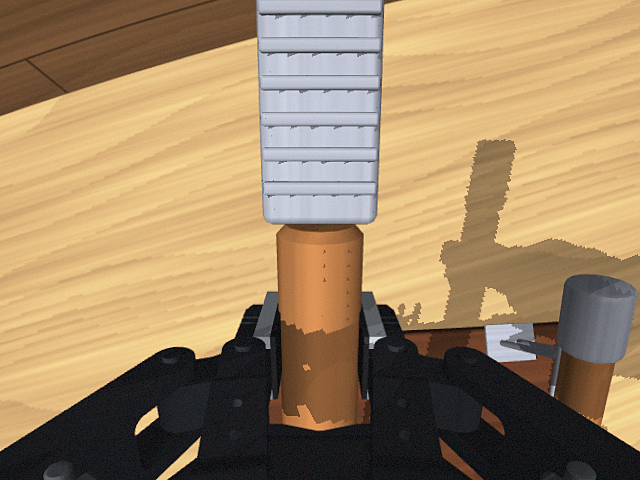

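```bash
python3 -m jog '{"angular":[[0,0.02,-0.53],[0,0,0],[0,0,0],[0,0,0],[0,0,0],[0,0,0],[0,0,0],[0,0,0],[0,0,0]],"translation":[[0,0,0],[0,0,0.3],[0,0,0.3],[0,0,0.3],[0,0,0.3],[0,0,0.2],[0,0,0.14],[0,0,0],[0,0,0]],"claw":[0,0,0,0,0,0,0,0,0]}'
python3 - <<'E'
from h import *
delta(bp(92,0,3),Rf)
E
```

```text
clock: 11.37
tool_pos: [0.6943, 0.0984, 0.1513]
eef_rot: [0.97, -0.111, 0.216, 0.025]
force: [0.1, -0.8, -2.3]
width: 0.0265
clk 11.37 pos [0.6943 0.0984 0.1513] F [ 0.1 -0.8 -2.3] w 0.0265 j [ 0.08  0.29 -0.29  0.57 -0.13 -2.86]
bay xyz of grasp pt mm [227.7   0.8   8. ]
rot units (now) [ 0.01 -0.01  0.01]
trans units now axes [-3.39  0.02  0.12]  in target axes [-3.39  0.02  0.12]
```

```bash
python3 -m jog '{"angular":[[0,0,0],[0,0,0],[0,0,0],[0,0,0],[0,0,0],[0,0,0],[0,0,0]],"translation":[[-0.35,0,0.03],[-0.35,0,0.03],[-0.35,0.01,0.03],[-0.35,0.01,0.02],[-0.3,0,0],[0,0,0],[0,0,0]],"claw":[0,0,0,0,0,0,0]}'
python3 - <<'E'
from h import *
delta(bp(92,0,1),Rf)
d=manip.read_camera("top")
im=d["color"][150:310,210:390,::-1]
cv2.imwrite("pics/t4.png",cv2.resize(im,None,fx=4,fy=3.7,interpolation=cv2.INTER_CUBIC))
d=manip.read_camera("scene")
im=d["color"][180:330,240:440,::-1]
cv2.imwrite("pics/s4.png",cv2.resize(im,None,fx=4,fy=4,interpolation=cv2.INTER_CUBIC))
E
```

```text
clock: 11.95
tool_pos: [0.6361, 0.1114, 0.1199]
eef_rot: [0.97, -0.11, 0.217, 0.025]
force: [0.0, 0.4, -1.9]
width: 0.0257
clk 11.95 pos [0.6361 0.1114 0.1199] F [ 0.   0.4 -1.9] w 0.0257 j [ 0.12  0.23 -0.46  0.46 -0.14 -2.83]
bay xyz of grasp pt mm [160.4   0.3   4.8]
rot units (now) [-0.   -0.03  0.01]
trans units now axes [-1.71  0.01  0.09]  in target axes [-1.71  0.01  0.09]
```

View pics/t4.png

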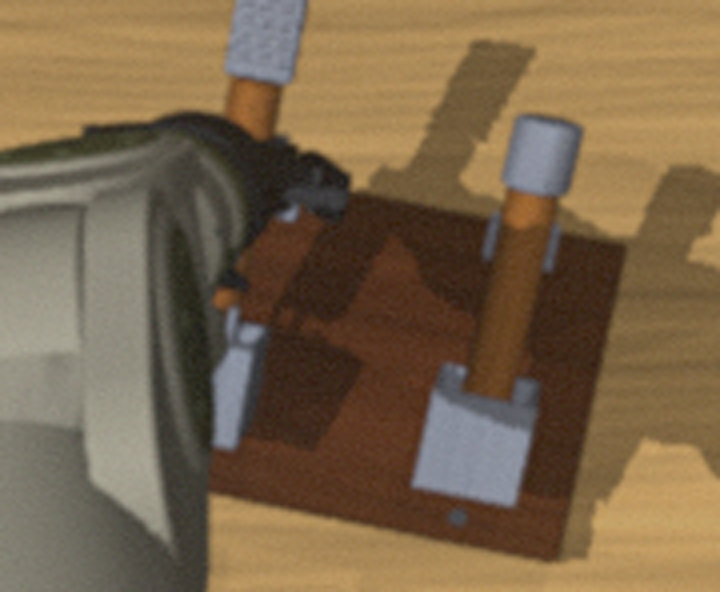

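View pics/s4.png

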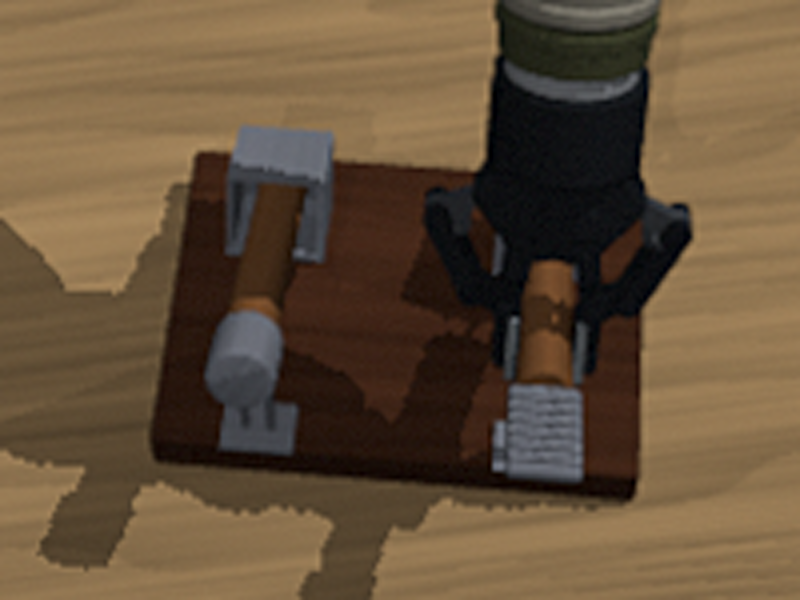

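The views show the scaler in line with the left bay, butt at the cup mouth and the head outwards. I'll insert it now, slowing near the floor.

```bash
python3 -m jog '{"angular":[[0,0,0],[0,0,0],[0,0,0],[0,0,0],[0,0,0],[0,0,0],[0,0,0]],"translation":[[-0.25,0,0],[-0.25,0,0],[-0.25,0,0.02],[-0.25,0,0.02],[-0.25,0,0.02],[-0.15,0,0],[0,0,0]],"claw":[0,0,0,0,0,0,0]}'
python3 - <<'E'
from h import *
delta(bp(90,0,1),Rf)
E
```

```text
clock: 12.63
tool_pos: [0.5853, 0.1228, 0.0919]
eef_rot: [0.97, -0.11, 0.215, 0.025]
force: [-0.2, 0.2, -2.2]
width: 0.0261
clk 12.63 pos [0.5853 0.1228 0.0919] F [-0.2  0.2 -2.2] w 0.0261 j [ 0.15  0.18 -0.6   0.38 -0.16 -2.8 ]
bay xyz of grasp pt mm [101.5  -0.    1.4]
rot units (now) [0.   0.   0.02]
trans units now axes [-0.29 -0.    0.01]  in target axes [-0.29 -0.    0.01]
```

```bash
python3 -m jog '{"angular":[[0,0,0],[0,0,0],[0,0,0],[0,0,0],[0,0,0]],"translation":[[-0.07,0,0],[-0.07,0,0],[-0.06,0,0],[0,0,0],[0,0,0]],"claw":[0,0,0,0,0]}'
python3 - <<'E'
from h import *
delta(bp(90,0,1),Rf)
E
```

```text
clock: 13.05
tool_pos: [0.5806, 0.1239, 0.0897]
eef_rot: [0.97, -0.111, 0.216, 0.025]
force: [-0.1, 0.3, -1.8]
width: 0.0261
clk 13.05 pos [0.5806 0.1239 0.0897] F [-0.1  0.3 -1.8] w 0.0261 j [ 0.16  0.18 -0.62  0.37 -0.16 -2.79]
bay xyz of grasp pt mm [96.1 -0.1  1.4]
rot units (now) [ 0.   -0.02  0.01]
trans units now axes [-0.15 -0.    0.01]  in target axes [-0.15 -0.    0.01]
```

```bash
python3 -m jog '{"angular":[[0,0,0],[0,0,0],[0,0,0],[0,0,0],[0,0,0]],"translation":[[-0.05,0,0],[-0.05,0,0],[-0.04,0,0],[0,0,0],[0,0,0]],"claw":[0,0,0,0,0]}'
python3 - <<'E'
from h import *
delta(bp(90,0,1),Rf)
E
```

```text
clock: 13.47
tool_pos: [0.5755, 0.1251, 0.0873]
eef_rot: [0.97, -0.111, 0.216, 0.025]
force: [-0.6, 0.6, -2.2]
width: 0.0265
clk 13.47 pos [0.5755 0.1251 0.0873] F [-0.6  0.6 -2.2] w 0.0265 j [ 0.16  0.17 -0.63  0.36 -0.16 -2.79]
bay xyz of grasp pt mm [90.3 -0.   1.5]
rot units (now) [ 0.   -0.02  0.01]
trans units now axes [-0.01 -0.    0.01]  in target axes [-0.01 -0.    0.01]
```

No contact yet; I'll keep pushing gently.

```bash
python3 -m jog '{"angular":[[0,0,0],[0,0,0],[0,0,0],[0,0,0]],"translation":[[-0.04,0,0],[-0.04,0,0],[0,0,0],[0,0,0]],"claw":[0,0,0,0]}'
python3 - <<'E'
from h import *
delta(bp(90,0,1),Rf)
s=manip.sense();d=manip.read_camera("wrist")
cv2.imwrite("pics/w5.png",d["color"][:,:,::-1])
E
```

```text
clock: 13.8
tool_pos: [0.5742, 0.1256, 0.0871]
eef_rot: [0.969, -0.111, 0.217, 0.025]
force: [3.3, -1.8, -0.0]
width: 0.0263
clk 13.8 pos [0.5742 0.1256 0.0871] F [ 3.3 -1.8 -0. ] w 0.0263 j [ 0.16  0.17 -0.63  0.35 -0.16 -2.79]
bay xyz of grasp pt mm [88.9  0.2  1.9]
rot units (now) [ 0.   -0.05  0.  ]
trans units now axes [0.02 0.   0.02]  in target axes [0.02 0.   0.02]
```

View pics/w5.png

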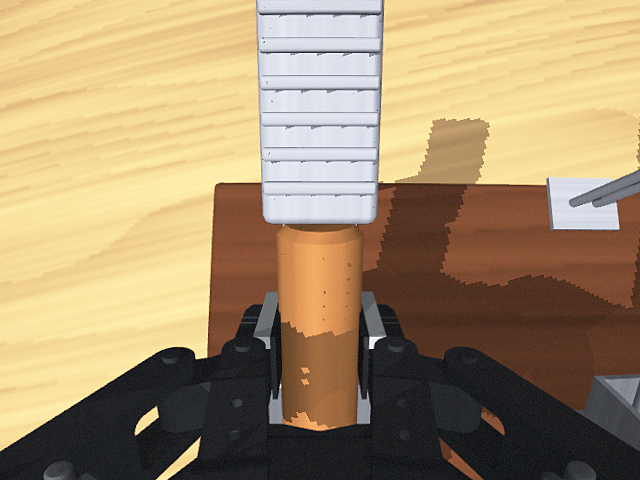

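A reaction of about 4 N along the bay axis, with the grasp at 89 mm, means the butt is on the floor. I'll settle 1 mm down, release and retreat.

```bash
python3 -m jog '{"angular":[[0,0,0],[0,0,0],[0,0,0],[0,0,0],[0,0,0],[0,0,0],[0,0,0],[0,0,0],[0,0,0],[0,0,0]],"translation":[[0,0,0.03],[0,0,0],[0,0,0],[0,0,0],[0,0,0],[0,0,0],[0,0,0],[0,0,0],[0,0,0],[0,0,0]],"claw":[0,0,0.4,0.5,0.6,0.7,1,1,1,1]}' 20
python3 - <<'E'
from h import *
delta(bp(90,0,150),Rf)
E
```

```text
clock: 14.68
tool_pos: [0.5732, 0.1256, 0.0849]
eef_rot: [0.97, -0.111, 0.216, 0.025]
force: [-0.9, -0.2, -1.1]
width: 0.0852
clk 14.68 pos [0.5732 0.1256 0.0849] F [-0.9 -0.2 -1.1] w 0.0852 j [ 0.16  0.17 -0.64  0.35 -0.16 -2.79]
bay xyz of grasp pt mm [87.2 -0.   0.3]
rot units (now) [ 0.   -0.02  0.01]
trans units now axes [ 0.08  0.   -3.74]  in target axes [ 0.07 -0.   -3.74]
```

```bash
python3 -m jog '{"angular":[[0,0,0],[0,0,0],[0,0,0],[0,0,0],[0,0,0],[0,0,0],[0,0,0],[0,0,0],[0,0,0],[0,0,0],[0,0,0],[0,0,0]],"translation":[[0,0,-0.2],[0,0,-0.3],[0,0,-0.5],[0,0,-0.7],[0,0,-0.7],[0,0,-0.7],[0,0,-0.7],[-0.5,0,-0.6],[-0.5,0,-0.6],[-0.5,0,-0.5],[0,0,0],[0,0,0]],"claw":[1,1,1,1,1,1,1,1,1,1,1,1]}'
python3 - <<'E'
from h import *
delta(bp(90,0,150),Rf)
d=manip.read_camera("scene")
print(((proj(d,ap(B,[[x,0,0] for x in (.055,.13,.2)]))-[240,180])*4).round(0).tolist())
cv2.imwrite("pics/s6f.png",d["color"][:,:,::-1])
im=d["color"][180:330,240:440,::-1]
cv2.imwrite("pics/s6.png",cv2.resize(im,None,fx=4,fy=4,interpolation=cv2.INTER_CUBIC))
s=manip.sense();d=manip.read_camera("wrist");R,t=wristRt(d,s)
print(proj(d,ap(B,[[x,0,0] for x in (.055,.13,.2)]),R,t).round(0).tolist())
cv2.imwrite("pics/w6.png",d["color"][:,:,::-1])
d=manip.read_camera("top")
cv2.imwrite("pics/t6.png",d["color"][:,:,::-1])
E
```

```text
clock: 15.68
tool_pos: [0.4287, 0.1596, 0.2603]
eef_rot: [0.97, -0.11, 0.217, 0.024]
force: [0.2, 0.1, 1.0]
width: 0.0855
clk 15.68 pos [0.4287 0.1596 0.2603] F [0.2 0.1 1. ] w 0.0855 j [ 0.33 -0.21 -0.54  0.86 -0.23 -2.63]
bay xyz of grasp pt mm [ 26.8   0.4 222. ]
rot units (now) [-0.02 -0.05  0.02]
trans units now axes [1.57 0.02 1.81]  in target axes [1.58 0.01 1.8 ]
[[541.0, 240.0], [540.0, 314.0], [540.0, 391.0]]
[[321.0, 176.0], [321.0, 84.0], [321.0, -9.0]]
```

View pics/s6.png

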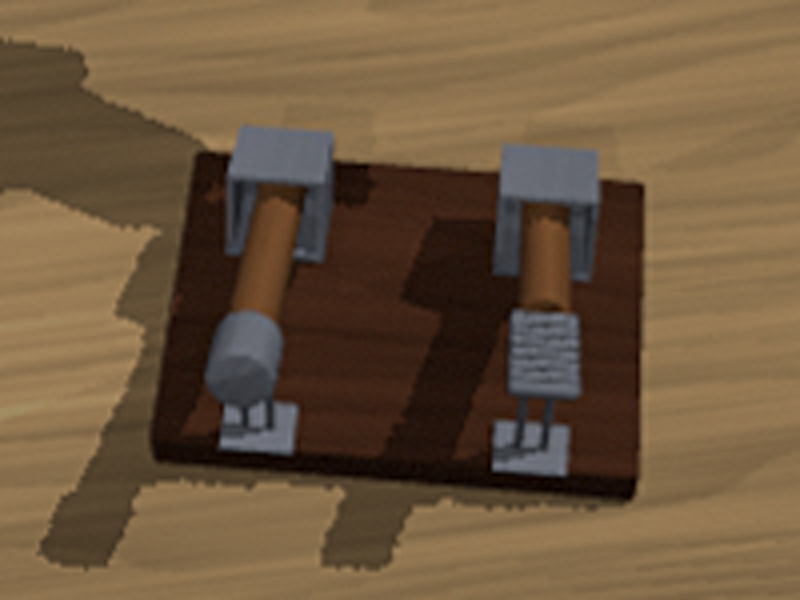

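View pics/w6.png

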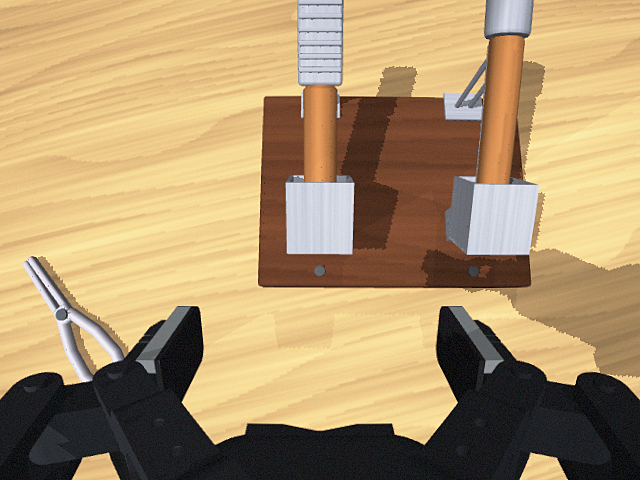

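View pics/s6f.png

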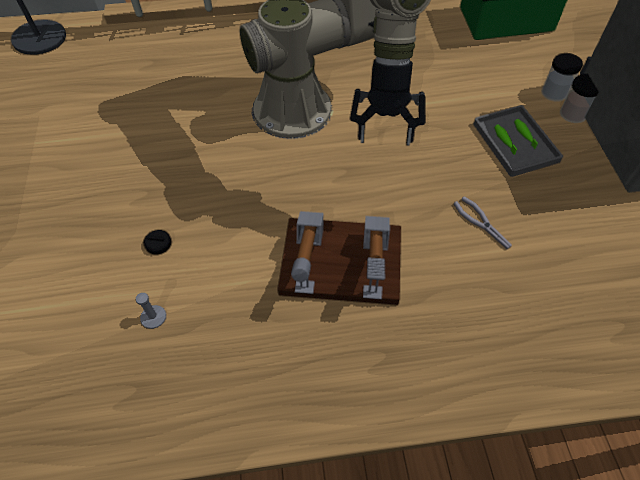

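The head/handle joint shows at wrist row ~84 (predicted 84 for a seated tool) and scene-crop row ~310 (predicted 314), on the bay axis. So the butt is home. The priest, pliers, cap and peg are at their starting pixels.

Run:
```python
from plant import manip
print(manip.sense()["joint_vel"].round(3)); print(manip.hand_in())
```

```text
[-0.007  0.013 -0.     0.002 -0.     0.   ]
the job is handed in; nothing more can be done
None
```

The scaler is back in the left cup, handle-down, with its head up in the cradle, and I handed the job in at about 16 s. I pulled it about 120 mm up its line, lifted it clear, turned it end for end with the wrist, and slid it back until the cup floor pushed back with about 4 N. Then I let go and backed off.

**Last checks:**
- **Seating:** the head/handle joint is within about 4 enlarged-crop pixels (about 1 camera pixel) of where a fully seated tool should show, in both the scene and wrist views. The tool lies on the bay's line.
- **Other objects:** the priest, pliers, reel cap and rod peg look unmoved in the scene view, judged by eye.
- **Gripper:** it is open and clear of everything, with about 1 N on the wrist, which is noise level.

No check failed. Two readings were slightly off. The first approach overshot by about 10 mm, because I measured before the arm had settled, and I corrected it before gripping. The gripper also read about 26 mm on the 28 mm handle, but the tool did not slip.

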